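Tip the food keeper's lid shut and seat its seal

ROBOT

A 7-joint arm with a two-finger parallel gripper is mounted at the origin on a cart in front of the work surface, level with it; the furniture and walls round the work are solid. World frame = base frame: x ahead of the robot, y to its left, z up, the work surface at z = 0. Lengths are in m, angles in rad, forces in N, time in s.
With the tool pointing down it reaches from about 0.35 to 0.9 m from the base axis. Payload 19.9 kg.
Tool frame: the origin (TCP) lies between the finger pads; the fingertips stand 25 mm ahead of it and the grasp point (between the pads) lies 6 mm ahead of it; z points along the fingers, y is the line along which they close (so a half turn about z gives the same grasp; the last joint's range is limited). The gripper opens to 85 mm and grips with 20 to 120 N. Pads are 22 mm wide; open, the fingers measure 114 mm over their backs; the gripper's body (76 mm by 85 mm) begins 54 mm behind the grasp point. The pads swing forward as they close: fully open they stand 13 mm farther back than shut.
Start: joints at [-1.272, 0.417, -0.01, 1.614, 0.005, 1.111, -0.053], TCP at [0.208, 0.589, 0.256] pointing down, gripper open.
Joint ranges: [-2.81, 2.81], [-0.39, 2.02], [-1.27, 1.25], [0.06, 2.57], [-1.19, 4.33], [0.19, 2], [-2.82, 2.82]. Speed limits (rad/s): [1.89, 1.89, 2.39, 2.39, 3.01, 3.01, 3.01].

INTERFACE

Orientations are given as a unit quaternion [w, x, y, z].
In Python, from workcell import robot, cams, trace gives the robot as it stands. Calls block until the motion is done:
- robot.move_pose(position, orientation): joint-space move of the TCP to a pose.
- robot.line_to(position, ori=None, speed=0.15): straight line of the TCP; ori=None keeps the orientation; speed is the mean speed in m/s.
- robot.movej(angles): joint-space move.
- robot.command_gripper(opening, grip_force=None): finger opening in m; grip_force is the grip in N (None keeps the last); returns when the fingers have stopped.
- robot.wait(seconds).
- robot.ik(position, orientation): joint angles nearest the present ones, or None.
- cams.capture(name): name is "scene" or "top"; returns (picture, depth): 420x560x3 uint8, red, green, blue; 420x560 float32, m along the optical axis (not along the pixel's ray), 0 where there is no reading.
- cams.camera_model(name): a dict with "intrinsics" (3x3 intrinsics, pixels), "camera_from_world" (4x4, takes a point from world to camera coordinates). Camera axes: x right, y up, looking along -z (the intrinsics and any distortion apply to the point x, -y, -z); pixel columns grow to the right and rows downward; lengths in m; the calibration is good to about 2 mm. A picture is of the moment at which its call begins. camera_model takes no time and is no camera call.
A pose or a line that the arm cannot do raises robot.PlanningError and nothing moves.
- robot.finish_job(): hands the job in; it is judged then, once.
Trained networks look in the newest picture that a camera, given by its name, has taken for a name from the list of things; names that differ only in an ending like _2 or _b are one class to them, and where a whole thing is asked for, a point or a joint stands for the part that bears it (a point fixed in the world has none). Each returns a list of dicts, best first, with "conf" (0 to 1); they miss things now and then, are a little off and sometimes report something else, mostly with a low value. They report only what shows in the picture. A call takes as long as a camera call. They do not tell look-alikes from the thing itself.
- trace(query, camera): "mask" (420x560 bool, what is visible of it) and "at" ([column, row] in pixels, amid what is visible of it).
Readings, each from a call of its own:
- robot.get_time(): time.
- robot.get_q(): joint angles.
- robot.get_joint_vel(): joint speeds.
- robot.get_tau(): joint torques, N m.
- robot.get_eef_pos(): TCP position.
- robot.get_tcp_rot(): TCP orientation.
- robot.get_contact_force(): force on the tool from outside, world axes, zero at the start.
- robot.get_ft_torque(): the same for the moment, N m.
- robot.get_opening(): finger opening in m.
- robot.get_finger_force(): force on a finger pad.
Only numpy, scipy, OpenCV 4.12 (cv2) and the standard library are available. Lean on these libraries where they do the work, as an engineer would, in place of code of your own. Each camera call takes 0.05 s, during which the arm holds its last target. There are 200 camera calls.

TASK

Set the lemon gently down inside the open food keeper. Then tip the keeper's lid forward just past upright and let go, so that its own weight swings it down untouched until it rests ajar on its gasket. Then press the front of the lid slowly down until it is fully home, hold it there with a steady push of about 15 newtons (never more than 22) for about a second so that the gasket seats, and take the hand away; leave the jar, the grinder and the glass alone.

Things in the scene. Friction and masses are not known exactly. Their poses are not given: they have to be found in the camera images.
- keeper: Green food keeper, fixed to the worktop: open box 160 (x) x 210 (y) x 100 high, walls and floor 5 thick, inner floor 9 above the worktop. Origin: centre of its underside. Its own +x points from its front to its back, where the lid is hinged; z up.
- lid_swing (a joint): Free swing of the lid, rad: 0 = the lid has come down and rests ajar on its gasket, about 1.52 = lid upright, grows as it opens, stop at 1.92. At the start it stands open a little beyond upright, leaning away from the keeper's front. A stiff hinge holds it still near upright; only about 0.15 to 0.35 rad past upright on the front side does it start to fall (this differs with the lid's weight), and a damper then lets it down in 1 to 2.5 s.
- lid_seal (a joint): Last travel of the lid against its gasket, rad: 0 = widest ajar (front edge 11 mm high), 0.065 = fully home, level, on a hard stop. Starts at 0 to 0.025; stays where pushed. Moving it takes roughly 7 to 10 N down on the press pad (more nearer the hinge; its weight does not move it). Once home, hold over 11 N (aim at 15) for half a second. Over 22 N anywhere on keeper or lid is too rough.
- hinge_line (a point): Middle of the hinge's axis, at the keeper's back, 85 mm behind the keeper's origin and 103 mm above its underside; the axis runs along the keeper's y.
- lid_edge (a point): Middle of the lid's free (front) edge, on the outer face of the lid (the upper face when shut), 169 mm from the hinge axis. The lid is a pale wooden plate 168 long, 216 wide, 6 thick (14 with its inner plug); when upright this edge is about 272 mm above the worktop.
- press_pad (a point): Centre of the top of a round steel disc, 28 in diameter and 3 thick, on the lid's outer face 26 mm back from the free edge: the place to press. With the lid flush it lies 112 mm above the worktop.
- lemon: Yellow lemon, 71 (x, its long axis) x 53 (y) x 51 high, 85 g, loose on the worktop, lying on its side. Origin: centre of its underside.
- lemon_middle (a point): Middle of the lemon, 25 mm above its underside.
- honey_jar: Glass jar with a grey lid, 60 wide, 90 high; bystander. Origin: centre of its underside.
- pepper_grinder: Black grinder, 35 wide, 106 high; bystander. Origin: centre of its underside.
- tumbler: Clear bluish drinking glass, 76 wide, 86 high; bystander. Origin: centre of its underside.
Not all that is in view belongs to the job. What is shaped like the lemon but blue or red is not meant.

How it is judged:
By the outcome, as a careful person would: the job done as asked, in the order asked, and still so for the second after the job is handed in, with the robot touching nothing.
It also fails if it takes over 67 s, if anything falls off the work surface, if the arm or the gripper's body presses on something with over 40 N, if the wrist force passes 120 N, or if a joint passes its speed limit or range.

## Working session

There is one attempt and no reset: what is moved stays moved. The work goes in short steps, each a Python script; the robot and the scene stay as the last script left them, time stands still between calls to the robot, and variables do not carry over. Pictures are saved under pics/ and viewed, at most 10 in all, crops included, and the job is handed in when it is done.

```bash
mkdir -p pics; ls; cat > h.py <<'E'
import numpy as np, cv2
from workcell import robot, cams, trace
def world(cam,depth,mask=None):
    m=cams.camera_model(cam);K=np.array(m["intrinsics"]);T=np.linalg.inv(np.array(m["camera_from_world"]))
    v,u=np.nonzero((depth>0)&(mask if mask is not None else True));d=depth[v,u]
    p=np.c_[(u-K[0,2])/K[0,0]*d,-(v-K[1,2])/K[1,1]*d,-d,np.ones(len(d))]
    return (p@T.T)[:,:3],u,v
E
python3 - <<'E'
from h import *
print({k:v for k,v in cams.camera_model("scene").items()}, cams.camera_model("top"))
ims=[]
for c in("scene","top"):
    p,d=cams.capture(c);np.savez(f"{c}.npz",p=p,d=d);ims.append(p)
    for q in("lemon","keeper","lid_swing","honey_jar","pepper_grinder","tumbler","press_pad"):
        for r in trace(q,c)[:4]:
            w,u,v=world(c,d,r["mask"])
            print(c,q,round(r["conf"],2),np.round(r["at"]),r["mask"].sum(),np.round(np.percentile(w,[2,50,98],axis=0),3).tolist() if len(w) else None)
    cv2.imwrite(f"pics/{c}.png",p[:,:,::-1])
print(robot.get_time(),robot.get_tcp_rot())
E
```

```text
pics
{'intrinsics': array([[462.10439115,   0.        , 284.68558983],
       [  0.        , 462.10439115, 212.03581101],
       [  0.        ,   0.        ,   1.        ]]), 'camera_from_world': array([[ 0.76438093, -0.64475492,  0.0035899 , -0.44800783],
       [ 0.24730054,  0.29831684,  0.92187282, -0.2144804 ],
       [-0.59545297, -0.70377422,  0.38747594, -1.12782035],
       [ 0.        ,  0.        ,  0.        ,  1.        ]])} {'intrinsics': array([[489.07221149,   0.        , 279.66275203],
       [  0.        , 489.07221149, 211.64641438],
       [  0.        ,   0.        ,   1.        ]]), 'camera_from_world': array([[ 0.02756239, -0.9996007 , -0.00622547, -0.06026714],
       [ 0.99605041,  0.02693759,  0.08460461, -0.54194456],
       [-0.08440313, -0.00853279,  0.99639515, -1.37107686],
       [ 0.        ,  0.        ,  0.        ,  1.        ]])}
scene lemon 0.72 [218. 219.] 192 [[0.422, 0.162, 0.009], [0.441, 0.172, 0.033], [0.468, 0.194, 0.051]]
scene lemon 0.71 [192. 208.] 177 [[0.417, 0.284, 0.01], [0.432, 0.301, 0.034], [0.458, 0.327, 0.05]]
scene lemon 0.59 
[... 1470 characters left out ...]
 0.62 [386. 201.] 1832 [[0.539, -0.414, 0.103], [0.562, -0.307, 0.228], [0.589, -0.21, 0.273]]
top honey_jar 0.81 [249. 206.] 393 [[0.526, 0.014, 0.035], [0.552, 0.04, 0.09], [0.581, 0.065, 0.095]]
top honey_jar 0.26 [384. 202.] 1812 [[0.54, -0.41, 0.098], [0.562, -0.304, 0.226], [0.592, -0.209, 0.273]]
top pepper_grinder 0.71 [251. 250.] 161 [[0.407, 0.014, -0.002], [0.425, 0.026, 0.101], [0.444, 0.043, 0.108]]
top tumbler 0.68 [420. 187.] 528 [[0.598, -0.459, 0.008], [0.625, -0.438, 0.031], [0.648, -0.386, 0.087]]
top press_pad 0.94 [386. 197.] 1836 [[0.539, -0.413, 0.103], [0.562, -0.307, 0.228], [0.588, -0.209, 0.273]]
0.8 [ 2.87867673e-05  1.69095033e-01  9.85599750e-01 -3.54390370e-05]
```

View pics/scene.png

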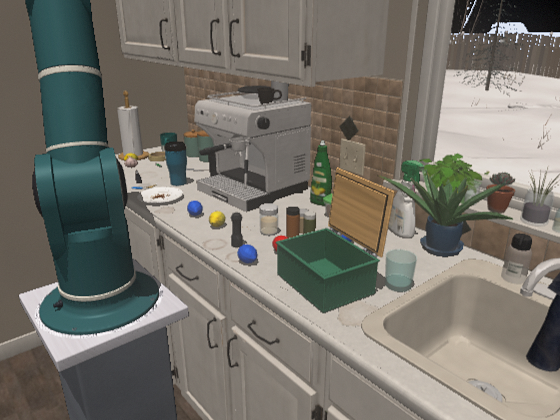

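View pics/top.png

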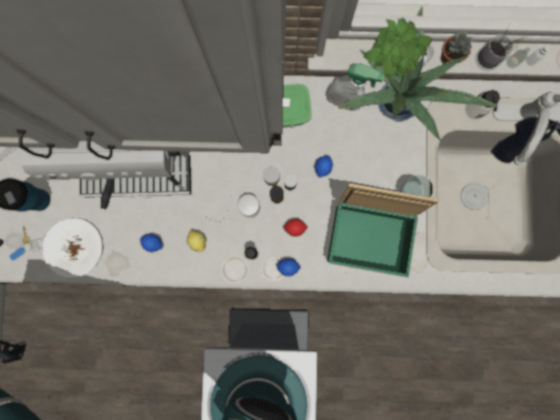

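Lemon-shaped things in the top view: blue at (150,242), (288,267) and (324,166), red at (295,228), yellow at (196,240). Only the yellow one at (196,240), seen at (217,219) in the scene view, fits. Next I'll check it in a crop and fit the poses.

```bash
python3 - <<'E'
from h import *
z=np.load("top.npz");p,d=z["p"],z["d"]
z2=np.load("scene.npz");p2,d2=z2["p"],z2["d"]
a=cv2.resize(p[190:290,150:290],None,fx=4,fy=4,interpolation=2)[:400,:560]
cv2.imwrite("pics/crop.png",np.vstack([a,])[:,:,::-1])
def fitbox(w,name):
    r=cv2.minAreaRect(w[:,:2].astype(np.float32)*1000);print(name,len(w),r)
for c,pp,dd,box in(("top",p,d,(185,208,228,253)),("scene",p2,d2,(205,230,205,232))):
    hsv=cv2.cvtColor(pp,cv2.COLOR_RGB2HSV);m=(hsv[...,0]>18)&(hsv[...,0]<35)&(hsv[...,1]>140)
    b=np.zeros_like(m);b[box[2]:box[3],box[0]:box[1]]=1
    w,_,_=world(c,dd,m&b);fitbox(w,c+" lemon");print(w.min(0),w.max(0))
    hsvg=(hsv[...,0]>60)&(hsv[...,0]<90)&(hsv[...,1]>100)
    w,_,_=world(c,dd,hsvg);s=(w[:,0]>.35)&(w[:,0]<.62)&(w[:,1]<-.15)&(w[:,1]>-.46)
    w=w[s];rim=w[(w[:,2]>.085)&(w[:,2]<.115)];fitbox(rim,c+" rim");print(np.median(rim[:,2]))
    fl=w[(w[:,2]>0)&(w[:,2]<.02)];print("floor",np.median(fl,0))
    # lid plane
    w,u,v=world(c,dd);s=(w[:,0]>.5)&(w[:,0]<.62)&(w[:,1]<-.17)&(w[:,1]>-.44)&(w[:,2]>.125)&(w[:,2]<.29)
    w=w[s];ctr=w.mean(0);U,S,V=np.linalg.svd(w-ctr);
    for k in range(4):
        res=abs((w-ctr)@V[2]);ww=w[res<.006];ctr=ww.mean(0);V=np.linalg.svd(ww-ctr,full_matrices=False)[2]
    print("lid",len(ww),ctr,V[2],ww.min(0),ww.max(0))
    # plane intersect at top
    t=ww[ww[:,2]>.255];print("lid top pts",t.mean(0) if len(t) else None,t.max(0),t.min(0))
E
```

```text
top lemon 3 ((443.7499084472656, 167.82931518554688), (2.8127100467681885, 2.3147733211517334), 2.79903244972229)
[0.44228875 0.16660463 0.03859525] [0.44520668 0.16891664 0.04227852]
top rim 22 ((454.396240234375, -396.75299072265625), (1.756631851196289, 130.74342346191406), 81.63790893554688)
0.09039688406618374
floor [ 0.40423298 -0.38273204  0.01029879]
lid 1594 [ 0.5617028  -0.30843773  0.21850476] [-0.97543057  0.15025898  0.16111312] [ 0.5350631  -0.41897185  0.12513502] [ 0.59176025 -0.20644827  0.27796463]
lid top pts [ 0.56991295 -0.31239216  0.26333788] [ 0.59176025 -0.20740032  0.27796463] [ 0.55104096 -0.41897185  0.25502329]
scene lemon 128 ((484.8352966308594, 224.8623046875), (170.96026611328125, 40.41974639892578), 49.6669807434082)
[ 0.42071505  0.1610189  -0.00217409] [0.52475464 0.30310382 0.05288083]
scene rim 122 ((467.5296936035156, -298.05450439453125), (214.09498596191406, 163.81954956054688), 81.04827880859375)
0.09958312288959348
floor [ 0.5241591  -0.24655646  0.00857196]
lid 3049 [ 0.55356488 -0.32353624  0.1986082 ] [-0.98123273  0.14110516  0.13142168] [ 0.53153008 -0.42104577  0.12502661] [ 0.58428237 -0.21007062  0.27201412]
lid top pts [ 0.56378119 -0.3269218   0.26114689] [ 0.58428237 -0.21228541  0.27201412] [ 0.54684923 -0.42104577  0.25501126]
```

View pics/crop.png

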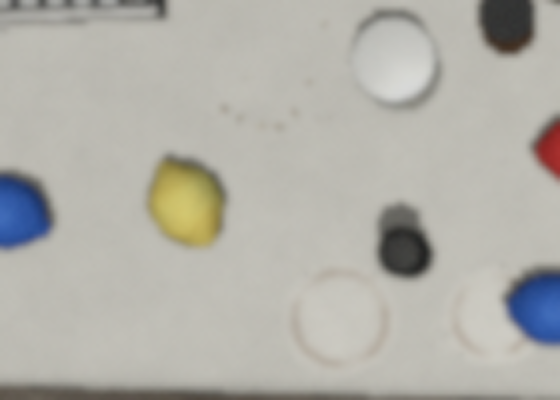

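The crop confirms the yellow lemon at about (186,200) in the crop. It's the only yellow one, with its long axis tilted a little from image vertical. Next step is to refine its pose and grasp it.

```bash
cat >> h.py <<'E'
def ray(c,u,v,z):
    m=cams.camera_model(c);K=np.array(m["intrinsics"]);T=np.linalg.inv(np.array(m["camera_from_world"]))
    d=T[:3,:3]@np.array([(u-K[0,2])/K[0,0],-(v-K[1,2])/K[1,1],-1]);o=T[:3,3]
    return o+d*(z-o[2])/d[2]
def down(th): return [0,np.cos(th/2),np.sin(th/2),0]
KC=np.array([.4675,-.298]);YAW=np.deg2rad(-8.5)
KX=np.array([np.cos(YAW),np.sin(YAW)]);KY=np.array([-np.sin(YAW),np.cos(YAW)])
def kp(x,y,z): return [*(KC+x*KX+y*KY),z]
def best(pos,th):
    q=robot.get_q();o=[]
    for t in(th,th+np.pi,th-np.pi):
        j=robot.ik(pos,down(t))
        if j is not None:o.append((np.abs(np.array(j)-q).max(),t))
    return min(o)[1]
E
python3 - <<'E'
from h import *
for c in("top","scene"):
    p,d=cams.capture(c)
    for r in trace("lemon",c):
        if c=="top" and abs(r["at"][0]-195)>12 or c=="scene" and abs(r["at"][0]-218)>10: continue
        v,u=np.nonzero(r["mask"]);P=np.array([ray(c,a,b,.025)[:2] for a,b in zip(u,v)])
        ce=(P.max(0)+P.min(0))/2
        w,V=np.linalg.eigh(np.cov(P.T));th=np.arctan2(V[1,1],V[0,1]);print(c,P.mean(0),ce,np.rad2deg(th),4*np.sqrt(w))
        if c=="top":L,TH=P.mean(0),th
d=np.load("top.npz")["d"];w,_,_=world("top",d)
for x in(.60,.64,.68,.72,.76):
    s=(abs(w[:,0]-x)<.02)&(w[:,1]>-.4)&(w[:,1]<-.2);print("zmax",x,np.round(np.percentile(w[s,2],[50,95,100]),3))
t=best([*L,.031],TH);print(t, robot.ik([*L,.031],down(t)))
for nm,pos,th in(("place",kp(-.01,0,.042),YAW),("push",kp(.17,.03,.225),YAW),("push2",kp(.17,.03,.225),YAW+np.pi/2),("press",kp(-.058,0,.137),YAW)):
    print(nm,[ (np.round(t,2),np.round(robot.ik(pos,down(t)),2)) for t in(th,th+np.pi,th-np.pi) if robot.ik(pos,down(t)) is not None])
robot.move_pose([*L,.16],down(t));robot.line_to([*L,.031],speed=.12)
robot.command_gripper(.03,25);print(robot.get_opening(),robot.get_finger_force())
robot.line_to([*L,.25],speed=.2);print(robot.get_opening(),robot.get_finger_force(),robot.get_time(),robot.get_contact_force())
p,_=cams.capture("scene");cv2.imwrite("pics/g.png",cv2.resize(p[100:300,120:420],None,fx=2,fy=2)[:,:,::-1])
E
```

```text
top [0.45549912 0.19011019] [0.45606538 0.19075759] -143.70503524867598 [0.05220655 0.06949412]
scene [0.45097773 0.18885946] [0.45243035 0.19154934] 57.68621191524367 [0.05729269 0.13222563]
zmax 0.6 [0.084 0.273 0.278]
zmax 0.64 [0.001 0.007 0.093]
zmax 0.68 [0.001 0.006 0.011]
zmax 0.72 [0.001 0.006 0.012]
zmax 0.76 [0.001 0.007 0.229]
0.6334666368058888 [-0.79380201  0.57658924  0.40869757  2.0895569  -0.4239947   0.55463004
 -1.01648026]
place [(np.float64(-0.15), array([-0.25,  0.93,  1.08,  1.97, -1.06,  0.95, -0.33])), (np.float64(2.99), array([ 0.06,  0.67,  0.59,  1.97, -0.58,  0.68,  2.44])), (np.float64(-3.29), array([ 0.06,  0.67,  0.59,  1.97, -0.58,  0.68,  2.44]))]
push [(np.float64(-0.15), array([-0.2 ,  0.81,  1.01,  1.44, -0.69,  1.27, -0.85])), (np.float64(2.99), array([-0.07,  0.69,  0.74,  1.44, -0.48,  1.19,  2.15])), (np.float64(-3.29), array([-0.07,  0.69,  0.74,  1.44, -0.48,  1.19,  2.15]))]
push2 [(np.float64(1.42), array([-0.21,  0.81,  1.02,  1.45, -0.7 ,  1.28,  0.72])), (np.float64(4.56), array([-0.23,  0.84,  1.08,  1.45, -0.75,  1.3 , -2.38])), (np.float64(-1.72), array([-0.23,  0.84,  1.08,  1.45, -0.75,  1.3 , -2.38]))]
press [(np.float64(-0.15), array([-0.28,  0.61,  1.08,  2.04, -0.7 ,  0.91, -0.53])), (np.float64(2.99), array([-0.22,  0.55,  0.98,  2.04, -0.61,  0.87,  2.53])), (np.float64(-3.29), array([-0.22,  0.55,  0.98,  2.04, -0.61,  0.87,  2.53]))]
0.05048462755993026 23.748351596295834
0.05048358899957018 26.12095333635807 5.6417 [-0.62623745 -0.50617982 -0.90123474]
```

View pics/g.png

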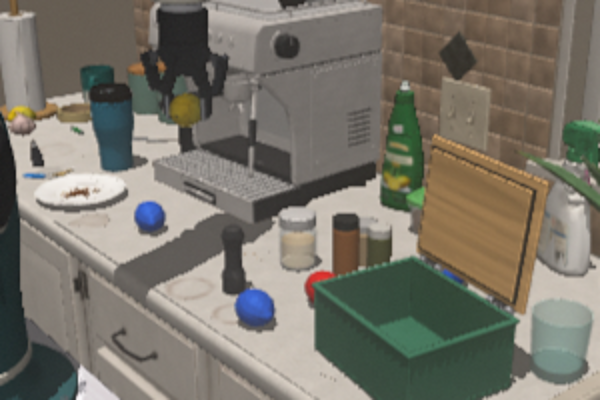

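The lemon is held between the pads, at about (186,108) in the crop. Now I'll carry it over and set it down with a guarded descent.

```bash
python3 - <<'E'
from h import *
t=best(kp(-.01,0,.26),YAW);print(t)
robot.line_to(kp(-.01,0,.26),down(t),speed=.25)
robot.line_to(kp(-.01,0,.05),speed=.12)
f0=robot.get_contact_force()[2];print(f0)
z=.05
while z>.0375:
    z-=.001;robot.line_to(kp(-.01,0,z),speed=.03)
    f=robot.get_contact_force()[2]
    if f-f0>1.0: break
print(z,f,robot.get_eef_pos())
robot.command_gripper(.07,20);print(robot.get_opening())
robot.line_to(kp(-.01,0,.30),speed=.15);print(robot.get_time())
p,d=cams.capture("scene");cv2.imwrite("pics/k.png",cv2.resize(p[150:330,240:440],None,fx=3,fy=3)[:,:,::-1])
E
```

```text
-0.14835298641951802
-1.4994584239856352
0.046 -0.4330724505451737 [ 0.45755514 -0.29652243  0.04593605]
0.06962440297540225
12.8667
```

View pics/k.png

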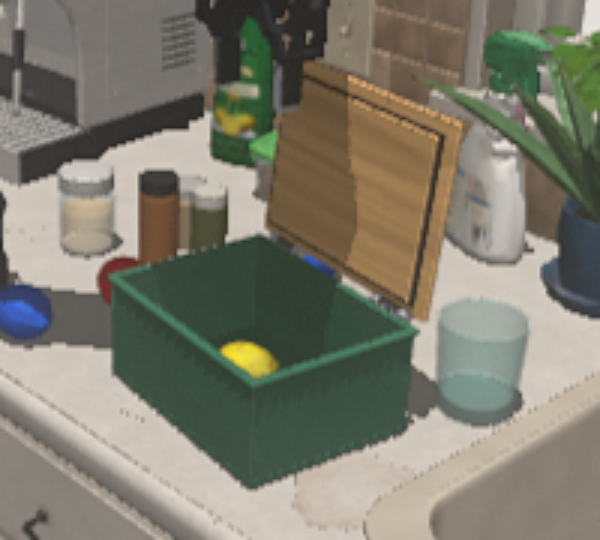

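The lemon lies inside the keeper at about (250,358) in the crop. Next I'll move behind the lid and push it gently, measuring its angle each step.

```bash
cat >> h.py <<'E'
def lid_angle():
    """lean from upright, + = forwards (scene camera, inner face)"""
    p,d=cams.capture("scene");hsv=cv2.cvtColor(p,cv2.COLOR_RGB2HSV)
    m=(hsv[...,0]>8)&(hsv[...,0]<26)&(hsv[...,1]>70)
    w,_,_=world("scene",d,m);k=np.c_[(w[:,:2]-KC)@KX,(w[:,:2]-KC)@KY,w[:,2]]
    k=k[(k[:,0]>-.12)&(k[:,0]<.14)&(abs(k[:,1])<.11)&(k[:,2]>.1)&(k[:,2]<.29)]
    if len(k)<60: return np.nan
    best=(0,0)   # line in x-z through known inner face offset -8mm at hinge (.085,.103)
    for a in np.arange(-.4,1.6,.01):
        r=abs((k[:,0]-.085)*np.cos(a)+(k[:,2]-.103)*np.sin(a)+.008)
        n=(r<.005).sum()
        if n>best[0]:best=(n,a)
    return best[1]
E
python3 - <<'E'
from h import *
t=YAW;print(lid_angle())
robot.line_to(kp(-.01,0,.37),speed=.2);robot.command_gripper(0.0,20)
robot.line_to(kp(.172,.03,.37),down(t),speed=.2);robot.line_to(kp(.172,.03,.245),speed=.15)
f0=np.array(robot.get_contact_force());print(f0,robot.get_time(),lid_angle())
robot.line_to(kp(.14,.03,.245),speed=.08)
x=.14
while x>.102:
    x-=.006;robot.line_to(kp(x,.03,.245),speed=.05)
    print(round(x,3),np.round(lid_angle(),3),np.round(np.array(robot.get_contact_force())-f0,1))
print(robot.get_time())
p,_=cams.capture("scene");cv2.imwrite("pics/l.png",cv2.resize(p[120:330,240:450],None,fx=2.5,fy=2.5)[:,:,::-1])
E
```

```text
-0.1399999999999998
[0.9896723  0.44486748 0.55019401] 16.1917 -0.1399999999999998
0.134 -0.14 [-1.7 -1.2 -0.6]
0.128 -0.14 [-0.5 -0.4 -1.5]
0.122 -0.12 [-0.5 -0.7 -0.4]
0.116 -0.08 [-1.1 -0.9 -0.3]
0.11 -0.05 [-1.2 -0.5 -1. ]
0.104 -0.01 [-0.8 -0.2 -0.6]
0.098 0.02 [-0.2 -0.5 -0.6]
19.0083
```

View pics/l.png

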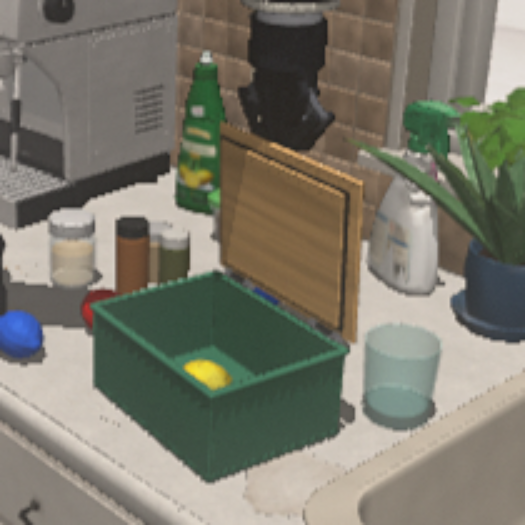

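The lid is now about upright, with its top edge at about (290,150) in the crop, and the fingers are behind it. I'll continue in small steps until it falls by itself.

```bash
python3 - <<'E'
from h import *
x=.098;log=[]
while x>.05:
    x-=.003;robot.line_to(kp(x,.03,.245),speed=.05)
    a=lid_angle();robot.wait(.1);b=lid_angle();log.append((round(x,3),round(a,2),round(b,2)))
    if b-a>.025 or np.isnan(b):break
robot.line_to(kp(x+.05,.03,.245),speed=.15)
print(log)
for i in range(8): print(round(lid_angle(),2),end=' ');robot.wait(.3)
robot.line_to(kp(x+.05,.03,.33),speed=.2)
print(robot.get_time(),lid_angle())
p,_=cams.capture("scene");cv2.imwrite("pics/m.png",cv2.resize(p[120:330,240:450],None,fx=2.5,fy=2.5)[:,:,::-1])
E
```

```text
[(0.095, np.float64(0.04), np.float64(0.04)), (0.092, np.float64(0.07), np.float64(0.07)), (0.089, np.float64(0.09), np.float64(0.09)), (0.086, np.float64(0.12), np.float64(0.12)), (0.083, np.float64(0.14), np.float64(0.14)), (0.08, np.float64(0.17), np.float64(0.17)), (0.077, np.float64(0.19), np.float64(0.19)), (0.074, np.float64(0.22), np.float64(0.23)), (0.071, np.float64(0.26), np.float64(0.28)), (0.068, np.float64(0.36), np.float64(0.41))]
0.79 1.2 1.4 1.4 1.4 1.4 1.4 1.4 27.4167 1.4000000000000017
```

View pics/m.png

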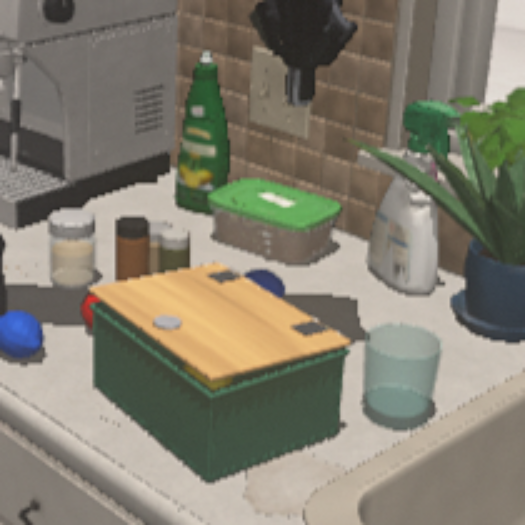

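The lid has come down and rests ajar: there's a gap under its front at about (215,380) in the crop, and the pad is at (167,322). Next I'll go above the pad and press under force control.

```bash
cat >> h.py <<'E'
def fz(n=4):
    s=0
    for _ in range(n): s+=robot.get_contact_force()[2];robot.wait(.01)
    return s/n
E
python3 - <<'E'
from h import *
pad=ray("scene",240+167/2.5,120+322/2.5,.120)
print("pad k",(pad[:2]-KC)@KX,(pad[:2]-KC)@KY,kp(-.058,0,0))
X=-.058
robot.line_to(kp(X,0,.33),speed=.25);robot.line_to(kp(X,0,.165),speed=.15)
robot.wait(.2);f0=fz(10);print("f0",f0,robot.get_time())
z=.153;robot.line_to(kp(X,0,z),speed=.06)
f=fz()-f0
while z>.13 and f<2.5:
    z-=.0007;robot.line_to(kp(X,0,z),speed=.03);f=fz()-f0
print("contact",z,f,robot.get_eef_pos()[2],robot.get_time())
np.save("st.npy",[z,f0])
E
```

```text
pad k -0.057602586934960585 -0.0014666191558241632 [np.float64(0.41013707992500886), np.float64(-0.28942705415448255), 0]
f0 0.12873602963318925 29.9167
contact 0.14529999999999993 3.456488375554713 0.14539654360986073 33.4167
```

```bash
python3 - <<'E'
from h import *
z,f0=np.load("st.npy");X=-.058;log=[]
while z>.130:
    f=fz(3)-f0;log.append((round(z*1e3,2),round(robot.get_eef_pos()[2]*1e3,2),round(f,1)))
    if f>13.5 or robot.get_time()>48:break
    z-=.0005 if (z>.1395 and f<10.5) else .0002
    robot.line_to(kp(X,0,z),speed=.02)
print(log,robot.get_time());np.save("st.npy",[z,f0])
E
```

```text
[(np.float64(145.3), np.float64(145.39), np.float64(3.4)), (np.float64(144.8), np.float64(144.9), np.float64(6.2)), (np.float64(144.3), np.float64(144.45), np.float64(7.9)), (np.float64(143.8), np.float64(143.95), np.float64(7.8)), (np.float64(143.3), np.float64(143.43), np.float64(8.3)), (np.float64(142.8), np.float64(142.92), np.float64(7.9)), (np.float64(142.3), np.float64(142.4), np.float64(8.4)), (np.float64(141.8), np.float64(141.86), np.float64(7.7)), (np.float64(141.3), np.float64(141.36), np.float64(8.2)), (np.float64(140.8), np.float64(140.85), np.float64(8.2)), (np.float64(140.3), np.float64(140.36), np.float64(8.2)), (np.float64(139.8), np.float64(139.82), np.float64(8.2)), (np.float64(139.3), np.float64(139.3), np.float64(8.0)), (np.float64(139.1), np.float64(139.11), np.float64(7.4)), (np.float64(138.9), np.float64(138.91), np.float64(8.4)), (np.float64(138.7), np.float64(138.71), np.float64(8.1)), (np.float64(138.5), np.float64(138.53), np.float64(8.1)), (np.float64(138.3), np.float64(138.31), np.float64(7.8)), (np.float64(138.1), np.float64(138.09), np.float64(8.7)), 
[... 470 characters left out ...]
oat64(136.3), np.float64(136.28), np.float64(8.5)), (np.float64(136.1), np.float64(136.07), np.float64(8.5)), (np.float64(135.9), np.float64(135.9), np.float64(8.9)), (np.float64(135.7), np.float64(135.69), np.float64(8.4)), (np.float64(135.5), np.float64(135.49), np.float64(9.0)), (np.float64(135.3), np.float64(135.33), np.float64(9.5)), (np.float64(135.1), np.float64(135.14), np.float64(9.9)), (np.float64(134.9), np.float64(134.98), np.float64(11.3)), (np.float64(134.7), np.float64(134.79), np.float64(11.4)), (np.float64(134.5), np.float64(134.6), np.float64(12.4)), (np.float64(134.3), np.float64(134.43), np.float64(13.3)), (np.float64(134.1), np.float64(134.25), np.float64(13.9))] 43.8917
```

```bash
python3 - <<'E'
from h import *
z,f0=np.load("st.npy");X=-.058
for i in range(5):
    f=fz(5)-f0
    if f>=14.7:break
    z-=.0002;robot.line_to(kp(X,0,z),speed=.02)
h=[]
t0=robot.get_time()
while robot.get_time()-t0<1.1: h.append(round(fz(5)-f0,1))
print(z,h)
robot.line_to(kp(X,0,z+.006),speed=.02);robot.line_to(kp(X,0,.25),speed=.15)
p,d=cams.capture("scene");cv2.imwrite("pics/e.png",cv2.resize(p[150:330,240:440],None,fx=3,fy=3)[:,:,::-1])
w,_,_=world("scene",d);k=np.c_[(w[:,:2]-KC)@KX,(w[:,:2]-KC)@KY,w[:,2]]
s=k[(abs(k[:,1])<.09)&(k[:,0]>-.08)&(k[:,0]<.06)&(k[:,2]>.09)&(k[:,2]<.13)]
print(np.linalg.lstsq(np.c_[s[:,0],np.ones(len(s))],s[:,2],rcond=None)[0],robot.get_contact_force(),robot.get_time())
E
```

```text
0.13369999999999976 [np.float64(15.4), np.float64(14.9), np.float64(14.8), np.float64(15.1), np.float64(15.1), np.float64(14.5), np.float64(15.2), np.float64(15.2), np.float64(14.8), np.float64(15.1), np.float64(14.9), np.float64(15.0), np.float64(15.4), np.float64(15.3), np.float64(14.9), np.float64(15.3), np.float64(14.9), np.float64(15.5), np.float64(15.1), np.float64(14.8), np.float64(14.9), np.float64(14.9), np.float64(14.8), np.float64(15.3), np.float64(15.5), np.float64(15.3), np.float64(14.7)]
[0.01054428 0.10804151] [-0.48627978 -0.03658006  0.31301331] 47.025
```

View pics/e.png

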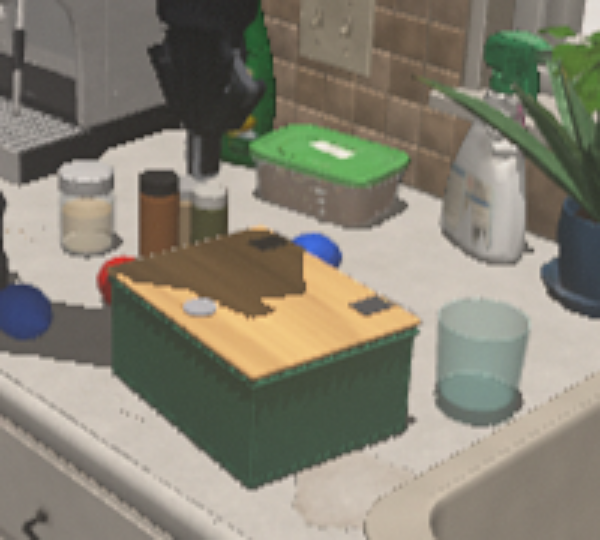

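The lid is level and flush: the front edge at (250,378) shows no gap, and the depth fit puts its top at 108 mm. The hand is clear and the bystanders haven't moved.

```bash
python3 -c "
from workcell import robot
print(robot.finish_job())"
```

```text
the job is handed in; nothing more can be done
None
```

I've handed the job in: the lemon is in the keeper, the lid fell shut untouched and was pressed fully home with a steady 15 N for 1.1 s, and the hand is clear, with about 47 s on the clock.

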